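# Shut and bolt the engraver's coin case

## Robot

A 7-joint arm with a two-finger parallel gripper is mounted at the origin on the work surface. World frame = base frame: x ahead of the robot, y to its left, z up, the work surface at z = 0. Lengths are in mm, angles in rad, forces in N, time in s.
With the tool pointing down it reaches from about 400 to 875 mm from the base axis. Payload 4.4 kg.
Tool frame: the origin (TCP) lies at the very end of the fingers, on their centre line; the grasp point (between the pads) lies 19 mm behind it; z points along the fingers, y is the direction in which the jaws open and shut (so a half turn about z gives the same grasp; the last joint's range is limited). The gripper opens to 85 mm and grips with 20 to 120 N. Pads are 22 mm wide; open, the fingers measure 114 mm over their backs; the gripper's body (76 mm by 85 mm) begins 54 mm behind the grasp point. The pads swing forward as they close: fully open they stand 13 mm farther back than shut.
Start: joints at [-1.32, 0.628, 0.038, 1.517, -0.027, 0.996, -0.02], TCP at [202.469, 617.676, 231.313] pointing down, gripper open.
Joint ranges: [-3.06, 3.06], [-0.37, 2.12], [-1.25, 1.32], [0.18, 2.47], [-1.1, 4.24], [0.23, 1.98], [-2.94, 2.94]. Speed limits (rad/s): [2.57, 2.57, 3.14, 3.14, 3.14, 3.14, 3.14].

## Interface

Orientations are given as [roll, pitch, yaw] about the fixed x, y, z axes, in that order (R = Rz(yaw) Ry(pitch) Rx(roll)).
In Python, from cell import read_state, get_image, calibration, finish_job gives the robot as it stands. The module is installed in compiled form; this text tells all that it offers.
- The arm moves only by the tool apply_moves, never from a script. Its argument "increments" is a list of rows, each an object of numbers: "tx", "ty", "tz": the shift along the world's x, y, z in m; "rx", "ry", "rz": the turn, a rotation vector about the world's x, y, z in units of 5 degrees (1.0 is 5 degrees); "claw": the finger opening in m, from 0 to 0.0854. In form: [{"tx": .., "ty": .., "tz": .., "rx": .., "ry": .., "rz": .., "claw": ..}, ...]. A call has 1 to 12 rows; each row is the pose to reach, as a shift and turn from the pose commanded when the call began; what a row does not reach only later rows make up. A row lasts 1/10 s, in which the tool goes at most 50 mm and 8.59 degrees, less where a joint would pass 70% of its speed; a pose out of reach is approached as far as the arm can. A call with a gripper value outside its range is refused whole. The fingers move at their own pace and stop on an object; the grip force is fixed at half the most. Time passes only in rows, so rows that repeat a pose let the fingers close. It gives the time, the measured TCP pose, the force and the opening at its end, in the units of the state.
- read_state(): the state, without advancing time (a new reading comes with each control period).
- get_image(name): name is "side" or "top"; returns the picture (420x560x3 uint8, red, green, blue); there is no depth.
- calibration(name): a dict with "camera_matrix" (3x3 intrinsics, pixels), "origin" and "attitude" of the camera in the world. Camera axes: x right, y up, looking along -z (the intrinsics and any distortion apply to the point x, -y, -z); pixel columns grow to the right and rows downward; lengths in mm; the calibration is good to about 2 mm. A picture is of the moment at which its call begins. calibration takes no time and is no camera call.
- finish_job(): hands the job in, once; it reports no verdict.
The state is a dict: "clock": time; "qpos": joint angles; "qd": joint speeds; "tau": joint torques, N m; "eef_pos": TCP position; "tool_rot": TCP orientation; "force": force on the tool from outside, world axes, zero at the start; "torque": the same for the moment, N m; "width": finger opening in mm.
Only numpy, scipy, OpenCV 4.12 (cv2) and the standard library are available. Lean on these libraries where they do the work, as an engineer would, in place of code of your own. Each camera call takes 0.05 s, during which the arm holds its last target. There are 200 camera calls.

## Task

Of the two wooden cases on the engraver's bench, one holds the coins. With the fingertips, push that case's sliding lid fully home without slamming it, then push its brass bolt all the way across into the keeper on the lid, and move clear. Leave the empty case open as it is, and do not pick up or disturb the coins or the tools lying about.

Things in the scene. Friction and masses are not known exactly. Their poses are not given: they have to be found in the camera images.
- coin_case: The open wooden case that HOLDS THE FOUR COINS: 100 mm (its x) by 150 mm (its y), side walls 44 mm high, fixed firmly to the bench. Origin at the centre of its underside; z up. The +y end is a solid head block, 40 mm long in y and 44 mm high, that carries the brass bolt; the rest is a felt-lined tray with an inner floor at z = 6 mm. The -y end wall is only 33 mm high and its outer face is at y = -75 mm; the lid slides above it, between the side walls.
- coin_lid (a joint): How far the coin case's sliding lid stands open, in m: 0 = fully home against the head block, up to 0.09 open. The lid slides along the case's y: open it overhangs the -y end, and it closes when pushed towards the case's +y. It is a 6 mm board (z = 34 to 40 mm, 88 mm wide in x), moves with about 3 N of friction and stays where it is left.
- coin_lid_push (a point): Middle of the outer (-y) face of the coin case lid's wooden finger batten, 48 mm above the bench, at x = 0 of the case; it moves with the lid (y = -81 mm in the case frame when home). The batten is 70 mm wide (x), 12 mm thick (y), and stands on the lid from z = 40 to 56 mm, its outer face flush with the lid's end, so the face to push spans z = 34 to 56 mm with nothing of the case in front of it.
- coin_bolt (a joint): Travel of the coin case's brass bolt, in m: near 0 = drawn back, 0.020 = fully shot through the brass keeper on the lid. It slides along the case's y on top of the head block and is shot by pushing its knob towards the case's -y (towards the lid); about 2 N of friction; it stays where it is left.
- coin_bolt_knob (a point): Centre of the upright brass knob of the coin case's bolt, 70 mm above the bench: a round post of 10 mm diameter whose top is at z = 78 mm. It is at x = 0, y = +64 mm in the case frame when drawn back, y = +44 mm when shot. The bolt's guide rails and plate beneath rise to z = 54 mm, its strap (y = 35 to 39 mm) and the keeper (y = 22 to 28 mm with the lid home) to 59 mm.
- empty_case: A second case identical to the coin case but WITH NO COINS in it; same frame. Not part of the job: leave it open as it stands. The two cases may stand either way round, left and right.
- empty_lid_push (a point): The same point on the empty case's lid as coin_lid_push; that lid overhangs its case's -y end too. Leave alone.
- empty_bolt_knob (a point): The same point on the empty case's bolt as coin_bolt_knob. Leave alone.
- coin0: One of four loose steel coins, 30 mm across and 4 mm thick, lying in the coin case; origin at the centre of its underside.
- coin1: One of four loose steel coins, 30 mm across and 4 mm thick, lying in the coin case; origin at the centre of its underside.
- coin2: One of four loose steel coins, 30 mm across and 4 mm thick, lying in the coin case; origin at the centre of its underside.
- coin3: One of four loose steel coins, 30 mm across and 4 mm thick, lying in the coin case; origin at the centre of its underside.
- graver0: A loose graver (engraving tool) lying on the bench, with a dark wooden mushroom handle and a thin steel blade along its x, 100 to 115 mm long, 27 mm high at most; origin under the middle, near the ferrule.
- graver1: A loose graver (engraving tool) lying on the bench, with a dark wooden mushroom handle and a thin steel blade along its x, 100 to 115 mm long, 27 mm high at most; origin under the middle, near the ferrule.
- graver2: A loose graver (engraving tool) lying on the bench, with a dark wooden mushroom handle and a thin steel blade along its x, 100 to 115 mm long, 27 mm high at most; origin under the middle, near the ferrule.
- loupe: A loose black eye loupe, 34 mm across, 26 mm high; origin at its underside.
- dish: A loose brass dish, 70 mm across, 22 mm high; origin at its underside.
- oil: A loose small amber oil bottle, 34 mm across, 62 mm high; origin at its underside.
- stone: A loose grey sharpening stone, 110 x 35 x 18 mm, lying flat; origin at its underside.
There are look-alikes about, which are no part of the job. There is more than one size of the oil; the job needs the middle-sized. Leave any red look-alike of the coin1 alone.

How it is judged (in metres and radians):
On the way, in this order (a step that is already met when the one before it is completed fails the run):
1. the coin case's lid is pushed fully home (within 3 mm) with its bolt still drawn back (value of joint coin_lid below 0.003 m and value of joint coin_bolt below 0.01 m), for 0.2 s.
2. then the coin case's bolt is shot (17 mm or more of its 20 mm) with the lid home (value of joint coin_lid below 0.003 m and value of joint coin_bolt above 0.017 m), for 0.2 s.
At the end, for the whole second after the job is handed in: The coin case's lid is within 3 mm of fully home and its bolt is shot at least 17 of its 20 mm; the four coins lie in the tray; the empty case's lid and bolt are within 5 mm of where they were; the loose tools are at rest within 30 mm of where they were (all of step 2 and distance of each of empty_lid_push, empty_bolt_knob from where it was at the start of the episode below 0.005 m and horizontal distance between each of coin0, coin1, coin2, coin3 and coin_case below 0.065 m and height (world z) of each of coin0, coin1, coin2, coin3 below 0.012 m and linear speed of each of graver0, graver1, graver2, loupe, dish, oil, stone, coin0, coin1, coin2, coin3 below 0.02 m/s and distance of each of graver0, graver1, graver2, loupe, dish, oil, stone from where it was at the start of the episode below 0.03 m); the robot touches nothing.
It fails at once if the coin case's bolt is shot (more than 10 mm) before its lid is home (6 mm) (value of joint coin_bolt above 0.01 m and value of joint coin_lid above 0.006 m).
It fails at once if the lid is slammed: it closes faster than 0.35 m/s (velocity of joint coin_lid below -0.35 m/s).
It fails at once if the empty case's lid or bolt is moved more than 8 mm (distance of any of empty_lid_push, empty_bolt_knob from where it was at the start of the episode above 0.008 m).
It fails at once if a coin is moved more than 20 mm or lifted out of the tray (distance of any of coin0, coin1, coin2, coin3 from where it was at the start of the episode above 0.02 m or height (world z) of any of coin0, coin1, coin2, coin3 above 0.02 m).
It fails at once if a tool or other loose thing is picked up (15 mm), carried or knocked more than 30 mm (distance of any of graver0, graver1, graver2, loupe, dish, oil, stone from where it was at the start of the episode above 0.03 m or height (world z) of any of graver0, graver1, graver2, loupe, dish, oil, stone above 0.015 m).
It also fails if it takes over 38 s, if anything falls off the work surface, if the arm or the gripper's body presses on something with over 40 N, if the wrist force passes 120 N, or if a joint passes its speed limit or range.

## Working session

There is one attempt and no reset: what is moved stays moved. The work goes in short steps, Python scripts to look and compute and a tool call to move; the robot and the scene stay as the last step left them, time stands still between calls to the robot, and variables do not carry over. Pictures are saved under pics/ and viewed, about 8 in all and at most 12, crops included, and the job is handed in when it is done.

Besides the shell and the picture viewer there is one more tool, called after ">>>" as a command line: name --argument value ..., lists and objects as JSON in quotes. apply_moves: Moves the arm, as the interface text tells. Its arguments: {"type":"object","properties":{"increments":{"type":"array"}},"required":["increments"]}

```bash
mkdir -p pics; python3 - <<'E'
from cell import *
import cv2
for n in("top","side"):
    cv2.imwrite(f"pics/{n}0.png",cv2.resize(get_image(n)[:,:,::-1],(784,588),interpolation=cv2.INTER_CUBIC))
    print(calibration(n))
print(read_state())
E
```

```text
{'camera_matrix': array([[526.8056421 ,   0.        , 284.12025247],
       [  0.        , 526.8056421 , 208.40494136],
       [  0.        ,   0.        ,   1.        ]]), 'origin': array([ 380.26734022,   37.04509019, 1165.9775333 ]), 'attitude': array([ 0.1437777 ,  0.02486509, -1.54182937])}
{'camera_matrix': array([[462.6439643 ,   0.        , 279.61429086],
       [  0.        , 462.6439643 , 209.3152301 ],
       [  0.        ,   0.        ,   1.        ]]), 'origin': array([  51.20450495, -440.35470034,  868.12468151]), 'attitude': array([ 0.71728123,  0.01188211, -0.83258227])}
{'clock': 0.1, 'qpos': array([-1.31981581,  0.62927526,  0.03846872,  1.5182355 , -0.02703921,
        0.99630337, -0.01999046]), 'qd': array([-3.46347957e-04, -1.84950107e-03,  2.39970377e-04, -2.99256023e-03,
       -5.95672009e-05,  1.41322359e-03,  1.89277805e-04]), 'tau': array([ 2.47608776e-03, -5.64539051e+01,  1.23028535e+00, -1.93975085e+01,
        1.12722165e-02,  5.40703477e-03, -2.98176566e-06]), 'eef_pos': array([202.28351736, 617.14853052, 230.47785374]), 'tool_rot': array([-3.13988946e+00, -1.17335414e-06,  2.82478168e+00]), 'force': array([0.48928966, 0.55397852, 0.39624489]), 'torque': array([ 0.00080539,  0.03304776, -0.00170385]), 'width': 85.46093227936171}
```

View pics/top0.png

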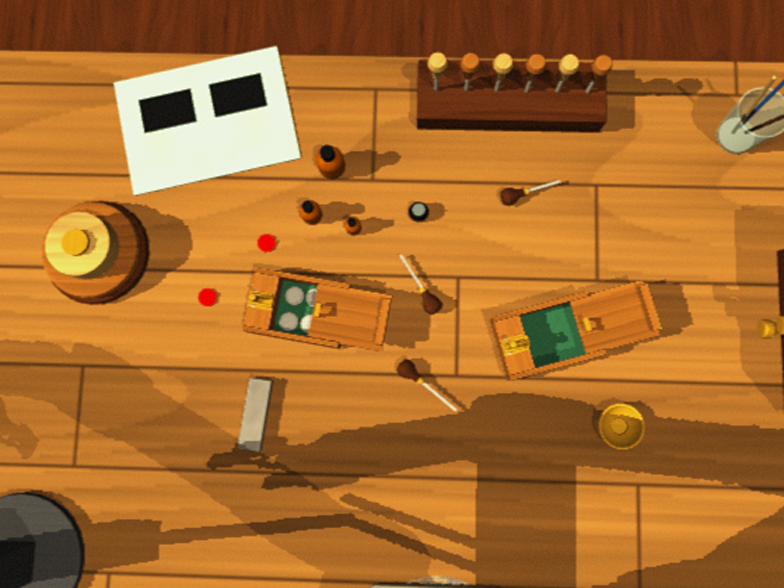

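View pics/side0.png

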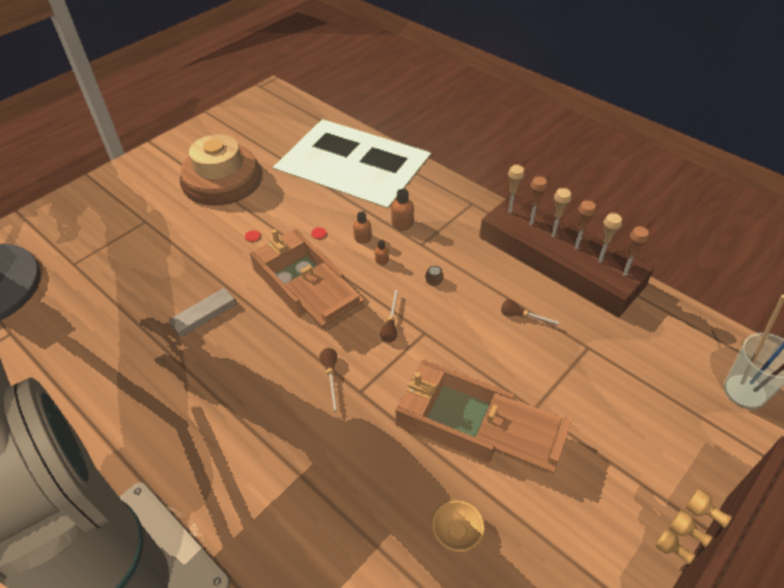

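The top view shows the coin case at left: head block and bolt near px (262,300), coins near (297,308), lid batten near (385,322). The empty case is at right, around (575,330). Gravers lie at (425,285) and (430,385). Next I'll crop in close.

```bash
cat > h.py <<'E'
import numpy as np, cv2
from cell import *
from scipy.spatial.transform import Rotation as Ro
def cam(n):
    c=calibration(n); return c["camera_matrix"],np.array(c["origin"]),Ro.from_euler("xyz",c["attitude"]).as_matrix()
def ray(n,u,v):
    K,o,R=cam(n); d=np.linalg.inv(K)@[u,v,1]; return o,R@(d*[1,-1,-1])
def on(n,u,v,z):
    o,d=ray(n,u,v); return (o+d*(z-o[2])/d[2])
def proj(n,P):
    K,o,R=cam(n); p=(np.atleast_2d(P)-o)@R*[1,-1,-1]; p=p@K.T; return p[:,:2]/p[:,2:]
def tri(a,b):
    (o1,d1),(o2,d2)=ray("top",*a),ray("side",*b)
    d1=d1/np.linalg.norm(d1);d2=d2/np.linalg.norm(d2)
    t=np.linalg.lstsq(np.c_[d1,-d2],o2-o1,rcond=None)[0]
    p,q=o1+t[0]*d1,o2+t[1]*d2; return (p+q)/2,np.linalg.norm(p-q)
def crop(n,u0,v0,w,h,s,f,im=None):
    im=get_image(n)[:,:,::-1] if im is None else im
    c=cv2.resize(im[v0:v0+h,u0:u0+w],None,fx=s,fy=s,interpolation=cv2.INTER_CUBIC)
    for k in range(0,w,10): cv2.putText(c,str(u0+k),(k*s,8),0,.3,(255,255,255)); cv2.line(c,(k*s,9),(k*s,14),(255,255,255))
    for k in range(0,h,10): cv2.putText(c,str(v0+k),(0,k*s+4),0,.3,(255,255,255))
    cv2.imwrite(f,c); return im
E
python3 - <<'E'
from h import *
a=crop("top",165,175,130,85,6,"pics/t1.png")
b=crop("side",170,155,130,95,6,"pics/s1.png")
E
```

```text
(no output)
```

View pics/t1.png

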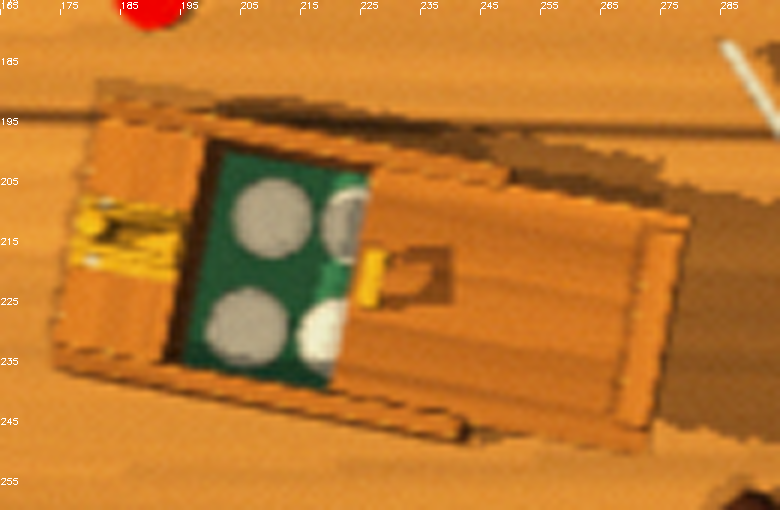

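View pics/s1.png

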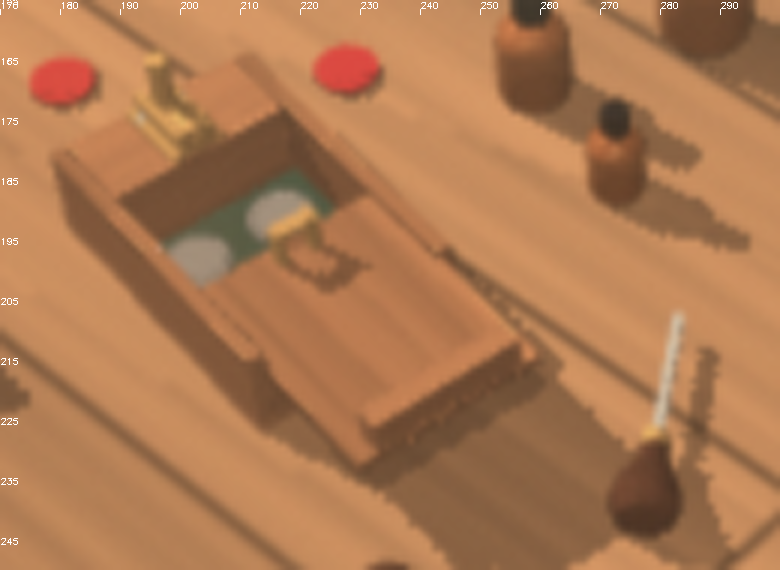

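The crops show the wall-top corners, the batten's outer edge at crop px (687,224)–(651,430), and the knob top at (93,218) top and (155,60) side. Now I'll convert these to world coordinates.

```bash
python3 - <<'E'
from h import *
np.set_printoptions(precision=1,suppress=True)
T=lambda x,y:(165+x/6-.4,175+y/6-.4)
S=lambda x,y:(170+x/6-.4,155+y/6-.4)
C=[on("top",*T(*p),44) for p in [(103,105),(55,362),(465,430),(510,175)]]
print(np.array(C))
for i,j in[(0,1),(1,2),(2,3),(3,0)]: print(np.linalg.norm(C[i]-C[j]))
c=np.mean(C,0); print("centre",c)
ax=(C[0]+C[1]-C[2]-C[3]);ax/=np.linalg.norm(ax); print("case +y",ax,"case yaw deg",np.degrees(np.arctan2(ax[1],ax[0]))-90)
b=[on("top",*T(*p),56) for p in [(687,224),(651,430)]]
print("batten",b,np.linalg.norm(b[0]-b[1]),"s=",(np.mean(b,0)-c)@ax)
k=on("top",*T(93,216),78); print("knob",k,(k-c)@ax, tri(T(93,216),S(155,60)))
d=[on("side",*S(*p),56) for p in [(522,345),(370,420)]]; print("batten side",d)
# gravers
print("graver1 handle top", on("top",431/1.4,302/1.4,13),"tip",on("top",401/1.4,255/1.4,5))
print("graver2 handle", on("top",407/1.4,370/1.4,13), "bottles",on("top",327/1.4,150/1.4,60),on("top",307/1.4,208/1.4,60),on("top",350/1.4,222/1.4,40))
print("tall", on("top",75/1.4,240/1.4,80), "rack",on("top",430/1.4,65/1.4,100))
K,o,R=cam("top"); x=np.array([ax[1],-ax[0],0]);
s=read_state()["tool_rot"]; print(Ro.from_euler("xyz",s).as_matrix())
E
```

```text
[[572.  293.1  44. ]
 [478.3 305.   44. ]
 [458.  157.   44. ]
 [550.1 144.5  44. ]]
94.47676881556004
149.45660049695582
92.97737962422512
150.23631882045746
centre [514.6 224.9  44. ]
case +y [0.1 1.  0. ] case yaw deg -8.104710265020927
batten [array([532.3,  79.8,  56. ]), array([458.9,  90.2,  56. ])] 74.11459841906 s= -141.1971790457721
knob [526.8 286.6  78. ] 62.811922399809234 (array([526.6, 287.5,  75.6]), np.float64(1.2786790487356368))
batten side [array([526.9,  77.6,  56. ]), array([461.7,  94.5,  56. ])]
graver1 handle top [531.4  17.7  13. ] tip [607.1  67.3   5. ]
graver2 handle [423.8  52.6  13. ] bottles [760.6 186.3  60. ] [666.8 213.3  60. ] [651.  147.8  40. ]
tall [603.7 561.6  80. ] rack [884.8  28.9 100. ]
[[-1.   0.3 -0. ]
 [ 0.3  1.  -0. ]
 [ 0.  -0.  -1. ]]
```

Case yaw is about -8.1°, its +y axis is (0.14, 0.99), and the lid is open about 60 mm. The batten face centre is near (495, 85) and the knob near (526, 287). I'll travel high with the fingers shut to a spot in front of the batten.

>>> apply_moves --increments '[{"tx":0.022,"ty":-0.044,"rz":0.5,"claw":0},{"tx":0.044,"ty":-0.088,"rz":1,"claw":0},{"tx":0.066,"ty":-0.132,"rz":1.5,"claw":0},{"tx":0.088,"ty":-0.176,"rz":2,"claw":0},{"tx":0.11,"ty":-0.22,"rz":2,"claw":0},{"tx":0.132,"ty":-0.264,"rz":2,"claw":0},{"tx":0.154,"ty":-0.308,"rz":2,"claw":0},{"tx":0.176,"ty":-0.352,"rz":2,"claw":0},{"tx":0.198,"ty":-0.396,"rz":2,"claw":0},{"tx":0.22,"ty":-0.44,"rz":2,"claw":0},{"tx":0.242,"ty":-0.484,"rz":2,"claw":0},{"tx":0.264,"ty":-0.528,"rz":2,"claw":0}]'

```text
$.increments[0]: bad value
```

>>> apply_moves --increments '[{"tx":0.022,"ty":-0.044,"tz":0.0,"rx":0.0,"ry":0.0,"rz":0.5,"claw":0.0}]'

```text
clock: 0.3
eef_pos: [219.3, 578.8, 230.5]
tool_rot: [3.138, -0.004, 2.878]
force: [-0.1, -0.3, 0.1]
width: 73.4
```

>>> apply_moves --increments '[{"tx":0.022,"ty":-0.044,"tz":0.0,"rx":0.0,"ry":0.0,"rz":0.5,"claw":0.0},{"tx":0.044,"ty":-0.088,"tz":0.0,"rx":0.0,"ry":0.0,"rz":1.0,"claw":0.0},{"tx":0.066,"ty":-0.132,"tz":0.0,"rx":0.0,"ry":0.0,"rz":1.5,"claw":0.0},{"tx":0.088,"ty":-0.176,"tz":0.0,"rx":0.0,"ry":0.0,"rz":1.5,"claw":0.0},{"tx":0.11,"ty":-0.22,"tz":0.0,"rx":0.0,"ry":0.0,"rz":1.5,"claw":0.0},{"tx":0.132,"ty":-0.264,"tz":0.0,"rx":0.0,"ry":0.0,"rz":1.5,"claw":0.0},{"tx":0.154,"ty":-0.308,"tz":0.0,"rx":0.0,"ry":0.0,"rz":1.5,"claw":0.0},{"tx":0.176,"ty":-0.352,"tz":0.0,"rx":0.0,"ry":0.0,"rz":1.5,"claw":0.0},{"tx":0.198,"ty":-0.396,"tz":0.0,"rx":0.0,"ry":0.0,"rz":1.5,"claw":0.0},{"tx":0.22,"ty":-0.44,"tz":0.0,"rx":0.0,"ry":0.0,"rz":1.5,"claw":0.0},{"tx":0.242,"ty":-0.484,"tz":0.0,"rx":0.0,"ry":0.0,"rz":1.5,"claw":0.0},{"tx":0.265,"ty":-0.528,"tz":0.0,"rx":0.0,"ry":0.0,"rz":1.5,"claw":0.0}]'

```text
clock: 1.5
eef_pos: [490.0, 43.8, 231.4]
tool_rot: [3.141, 0.0, 2.999]
force: [1.0, 0.4, -0.0]
width: -0.4
```

>>> apply_moves --increments '[{"tx":0.0,"ty":0.0,"tz":-0.02,"rx":0.0,"ry":0.0,"rz":0.0,"claw":0.0},{"tx":0.0,"ty":0.0,"tz":-0.05,"rx":0.0,"ry":0.0,"rz":0.0,"claw":0.0},{"tx":0.0,"ty":0.0,"tz":-0.08,"rx":0.0,"ry":0.0,"rz":0.0,"claw":0.0},{"tx":0.0,"ty":0.0,"tz":-0.1,"rx":0.0,"ry":0.0,"rz":0.0,"claw":0.0},{"tx":0.0,"ty":0.0,"tz":-0.1,"rx":0.0,"ry":0.0,"rz":0.0,"claw":0.0}]'

```text
clock: 2.0
eef_pos: [487.5, 45.4, 129.1]
tool_rot: [-3.14, -0.005, 2.999]
force: [0.2, -0.2, 0.2]
width: -0.1
```

```bash
python3 - <<'E'
from h import *
s=read_state(); print(s["eef_pos"],s["tool_rot"],s["force"],s["width"],s["clock"])
a=crop("top",165,165,150,100,4,"pics/t2.png"); b=crop("side",170,120,150,130,4,"pics/s2.png")
A,B=cv2.imread("pics/t2.png"),cv2.imread("pics/s2.png")
cv2.imwrite("pics/c2.png",cv2.resize(np.vstack([A,B]),None,fx=.65,fy=.65) if 0 else A)
E
```

```text
[487.45764212  45.38911483 129.06361486] [-3.1400876  -0.00538936  2.99927318] [ 0.17932511 -0.18633741  0.19415864] -0.1367233410536616 2.0
```

View pics/s2.png

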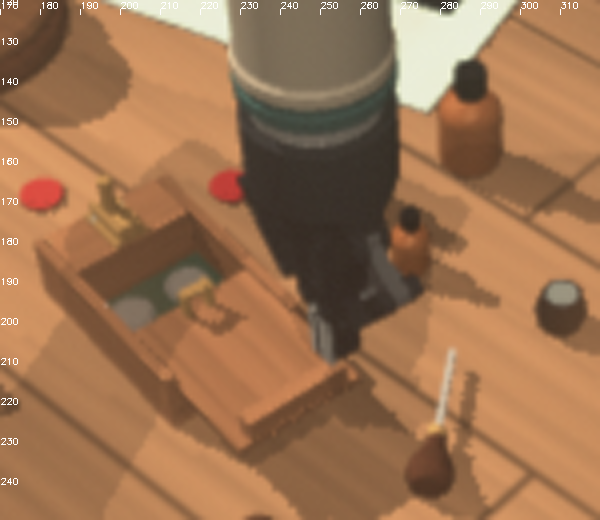

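The view shows the shut fingers hovering beyond the batten's outer face, with the gravers clear of them. I'll descend to about z = 43 mm.

>>> apply_moves --increments '[{"tx":0.0,"ty":0.0,"tz":-0.02,"rx":0.0,"ry":0.0,"rz":0.0,"claw":0.0},{"tx":0.0,"ty":0.0,"tz":-0.045,"rx":0.0,"ry":0.0,"rz":0.0,"claw":0.0},{"tx":0.0,"ty":0.0,"tz":-0.07,"rx":0.0,"ry":0.0,"rz":0.0,"claw":0.0},{"tx":0.0,"ty":0.0,"tz":-0.086,"rx":0.0,"ry":0.0,"rz":0.0,"claw":0.0},{"tx":0.0,"ty":0.0,"tz":-0.086,"rx":0.0,"ry":0.0,"rz":0.0,"claw":0.0},{"tx":0.0,"ty":0.0,"tz":-0.086,"rx":0.0,"ry":0.0,"rz":0.0,"claw":0.0}]'

```text
clock: 2.7
eef_pos: [490.5, 45.8, 46.5]
tool_rot: [3.141, 0.002, 2.999]
force: [0.2, 0.6, -0.1]
width: -0.2
```

>>> apply_moves --increments '[{"tx":0.001,"ty":0.005,"tz":0.0,"rx":0.0,"ry":0.0,"rz":0.0,"claw":0.0},{"tx":0.0015,"ty":0.01,"tz":0.0,"rx":0.0,"ry":0.0,"rz":0.0,"claw":0.0},{"tx":0.002,"ty":0.015,"tz":0.0,"rx":0.0,"ry":0.0,"rz":0.0,"claw":0.0},{"tx":0.003,"ty":0.02,"tz":0.0,"rx":0.0,"ry":0.0,"rz":0.0,"claw":0.0},{"tx":0.0035,"ty":0.025,"tz":0.0,"rx":0.0,"ry":0.0,"rz":0.0,"claw":0.0},{"tx":0.004,"ty":0.03,"tz":0.0,"rx":0.0,"ry":0.0,"rz":0.0,"claw":0.0},{"tx":0.005,"ty":0.035,"tz":0.0,"rx":0.0,"ry":0.0,"rz":0.0,"claw":0.0},{"tx":0.0055,"ty":0.04,"tz":0.0,"rx":0.0,"ry":0.0,"rz":0.0,"claw":0.0}]'

```text
clock: 3.5
eef_pos: [495.0, 85.2, 45.3]
tool_rot: [-3.141, -0.0, 2.998]
force: [0.3, -2.2, 0.7]
width: 0.3
```

```bash
python3 - <<'E'
from h import *
s=read_state(); print(s["eef_pos"],s["tool_rot"],s["force"],s["clock"])
a=crop("side",170,150,130,95,6,"pics/s3.png")
E
```

```text
[494.97681919  85.24912323  45.28982054] [-3.14070786e+00 -1.56747630e-04  2.99848935e+00] [ 0.27036694 -2.22057     0.69101929] 3.5
```

View pics/s3.png

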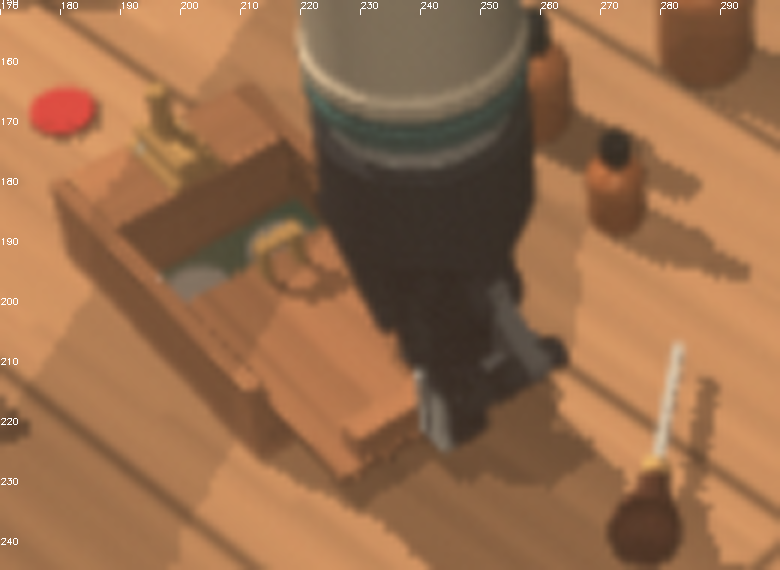

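The fingers are on the batten and the lid is moving smoothly at about 2 N. I'll keep pushing along the case axis.

>>> apply_moves --increments '[{"tx":0.0005,"ty":0.004,"tz":0.0,"rx":0.0,"ry":0.0,"rz":0.0,"claw":0.0},{"tx":0.001,"ty":0.008,"tz":0.0,"rx":0.0,"ry":0.0,"rz":0.0,"claw":0.0},{"tx":0.0015,"ty":0.012,"tz":0.0,"rx":0.0,"ry":0.0,"rz":0.0,"claw":0.0},{"tx":0.002,"ty":0.016,"tz":0.0,"rx":0.0,"ry":0.0,"rz":0.0,"claw":0.0},{"tx":0.003,"ty":0.02,"tz":0.0,"rx":0.0,"ry":0.0,"rz":0.0,"claw":0.0},{"tx":0.0035,"ty":0.024,"tz":0.0,"rx":0.0,"ry":0.0,"rz":0.0,"claw":0.0},{"tx":0.004,"ty":0.028,"tz":0.0,"rx":0.0,"ry":0.0,"rz":0.0,"claw":0.0},{"tx":0.0045,"ty":0.032,"tz":0.0,"rx":0.0,"ry":0.0,"rz":0.0,"claw":0.0},{"tx":0.005,"ty":0.036,"tz":0.0,"rx":0.0,"ry":0.0,"rz":0.0,"claw":0.0}]'

```text
clock: 4.45
eef_pos: [500.3, 122.0, 45.4]
tool_rot: [3.141, 0.001, 2.999]
force: [2.0, -3.2, 1.3]
width: 0.1
```

>>> apply_moves --increments '[{"tx":0.0,"ty":0.002,"tz":0.0,"rx":0.0,"ry":0.0,"rz":0.0,"claw":0.0},{"tx":0.0005,"ty":0.004,"tz":0.0,"rx":0.0,"ry":0.0,"rz":0.0,"claw":0.0},{"tx":0.001,"ty":0.006,"tz":0.0,"rx":0.0,"ry":0.0,"rz":0.0,"claw":0.0}]'

```text
clock: 4.75
eef_pos: [500.9, 127.7, 45.3]
tool_rot: [-3.141, -0.0, 2.999]
force: [0.9, -2.9, 1.0]
width: 0.1
```

>>> apply_moves --increments '[{"tx":0.0,"ty":0.001,"tz":0.0,"rx":0.0,"ry":0.0,"rz":0.0,"claw":0.0},{"tx":0.0,"ty":0.002,"tz":0.0,"rx":0.0,"ry":0.0,"rz":0.0,"claw":0.0},{"tx":0.0005,"ty":0.003,"tz":0.0,"rx":0.0,"ry":0.0,"rz":0.0,"claw":0.0}]'

```text
clock: 5.05
eef_pos: [501.4, 130.6, 45.3]
tool_rot: [-3.141, -0.0, 2.999]
force: [1.1, -2.7, 0.9]
width: -0.0
```

>>> apply_moves --increments '[{"tx":0.0,"ty":0.001,"tz":0.0,"rx":0.0,"ry":0.0,"rz":0.0,"claw":0.0},{"tx":0.0,"ty":0.002,"tz":0.0,"rx":0.0,"ry":0.0,"rz":0.0,"claw":0.0}]'

```text
clock: 5.25
eef_pos: [501.6, 132.7, 45.3]
tool_rot: [3.142, 0.0, 2.999]
force: [1.3, -2.5, 2.2]
width: 0.3
```

>>> apply_moves --increments '[{"tx":0.0,"ty":0.001,"tz":0.0,"rx":0.0,"ry":0.0,"rz":0.0,"claw":0.0},{"tx":0.0,"ty":0.002,"tz":0.0,"rx":0.0,"ry":0.0,"rz":0.0,"claw":0.0}]'

```text
clock: 5.45
eef_pos: [501.8, 134.7, 45.4]
tool_rot: [3.142, 0.001, 2.999]
force: [2.1, -3.2, 0.1]
width: 0.1
```

>>> apply_moves --increments '[{"tx":0.0,"ty":0.001,"tz":0.0,"rx":0.0,"ry":0.0,"rz":0.0,"claw":0.0},{"tx":0.0,"ty":0.002,"tz":0.0,"rx":0.0,"ry":0.0,"rz":0.0,"claw":0.0}]'

```text
clock: 5.65
eef_pos: [501.7, 135.2, 45.4]
tool_rot: [-3.14, 0.0, 2.998]
force: [2.5, -7.7, 1.7]
width: 0.1
```

>>> apply_moves --increments '[{"tx":0.0,"ty":0.001,"tz":0.0,"rx":0.0,"ry":0.0,"rz":0.0,"claw":0.0},{"tx":0.0,"ty":0.002,"tz":0.0,"rx":0.0,"ry":0.0,"rz":0.0,"claw":0.0}]'

```text
clock: 5.85
eef_pos: [501.7, 135.4, 45.3]
tool_rot: [-3.138, 0.0, 2.997]
force: [1.9, -10.8, 3.5]
width: -0.3
```

>>> apply_moves --increments '[{"tx":0.0,"ty":0.001,"tz":0.0,"rx":0.0,"ry":0.0,"rz":0.0,"claw":0.0},{"tx":0.0,"ty":0.002,"tz":0.0,"rx":0.0,"ry":0.0,"rz":0.0,"claw":0.0}]'

```text
clock: 6.05
eef_pos: [501.7, 135.6, 45.4]
tool_rot: [-3.136, 0.0, 2.995]
force: [3.3, -14.0, 4.8]
width: 0.1
```

The lid stopped at TCP y = 135.2 and the force rose to 14 N, so it is home. I'll back off, then rise.

>>> apply_moves --increments '[{"tx":-0.001,"ty":-0.01,"tz":0.0,"rx":0.0,"ry":0.0,"rz":0.0,"claw":0.0},{"tx":-0.003,"ty":-0.025,"tz":0.0,"rx":0.0,"ry":0.0,"rz":0.0,"claw":0.0},{"tx":-0.005,"ty":-0.04,"tz":0.0,"rx":0.0,"ry":0.0,"rz":0.0,"claw":0.0},{"tx":-0.005,"ty":-0.04,"tz":0.03,"rx":0.0,"ry":0.0,"rz":0.0,"claw":0.0},{"tx":-0.005,"ty":-0.04,"tz":0.07,"rx":0.0,"ry":0.0,"rz":0.0,"claw":0.0},{"tx":-0.005,"ty":-0.04,"tz":0.11,"rx":0.0,"ry":0.0,"rz":0.0,"claw":0.0},{"tx":-0.005,"ty":-0.04,"tz":0.11,"rx":0.0,"ry":0.0,"rz":0.0,"claw":0.0},{"tx":-0.005,"ty":-0.04,"tz":0.11,"rx":0.0,"ry":0.0,"rz":0.0,"claw":0.0}]'

```text
clock: 6.85
eef_pos: [496.2, 101.1, 156.0]
tool_rot: [3.14, 0.001, 3.0]
force: [-0.7, -0.4, -0.2]
width: -0.1
```

>>> apply_moves --increments '[{"tx":0.004,"ty":0.025,"tz":0.0,"rx":0.0,"ry":0.0,"rz":0.0,"claw":0.0},{"tx":0.009,"ty":0.06,"tz":0.0,"rx":0.0,"ry":0.0,"rz":0.0,"claw":0.0},{"tx":0.015,"ty":0.095,"tz":0.0,"rx":0.0,"ry":0.0,"rz":0.0,"claw":0.0},{"tx":0.02,"ty":0.13,"tz":0.0,"rx":0.0,"ry":0.0,"rz":0.0,"claw":0.0},{"tx":0.026,"ty":0.165,"tz":0.0,"rx":0.0,"ry":0.0,"rz":0.0,"claw":0.0},{"tx":0.031,"ty":0.2,"tz":0.0,"rx":0.0,"ry":0.0,"rz":0.0,"claw":0.0},{"tx":0.035,"ty":0.225,"tz":0.0,"rx":0.0,"ry":0.0,"rz":0.0,"claw":0.0},{"tx":0.035,"ty":0.225,"tz":0.0,"rx":0.0,"ry":0.0,"rz":0.0,"claw":0.0},{"tx":0.035,"ty":0.225,"tz":-0.03,"rx":0.0,"ry":0.0,"rz":0.0,"claw":0.0},{"tx":0.035,"ty":0.225,"tz":-0.06,"rx":0.0,"ry":0.0,"rz":0.0,"claw":0.0},{"tx":0.035,"ty":0.225,"tz":-0.06,"rx":0.0,"ry":0.0,"rz":0.0,"claw":0.0}]'

```text
clock: 7.95
eef_pos: [527.3, 322.5, 90.1]
tool_rot: [-3.134, -0.009, 2.999]
force: [-0.9, -0.7, -0.4]
width: -0.4
```

```bash
python3 - <<'E'
from h import *
s=read_state(); print(s["eef_pos"],s["tool_rot"],s["force"],s["clock"])
a=crop("side",150,130,130,95,6,"pics/s4.png")
E
```

```text
[527.31115997 322.47036947  90.07463366] [-3.13388735 -0.00897273  2.99890315] [-0.9122337 -0.6909672 -0.3615695] 7.95
```

View pics/s4.png

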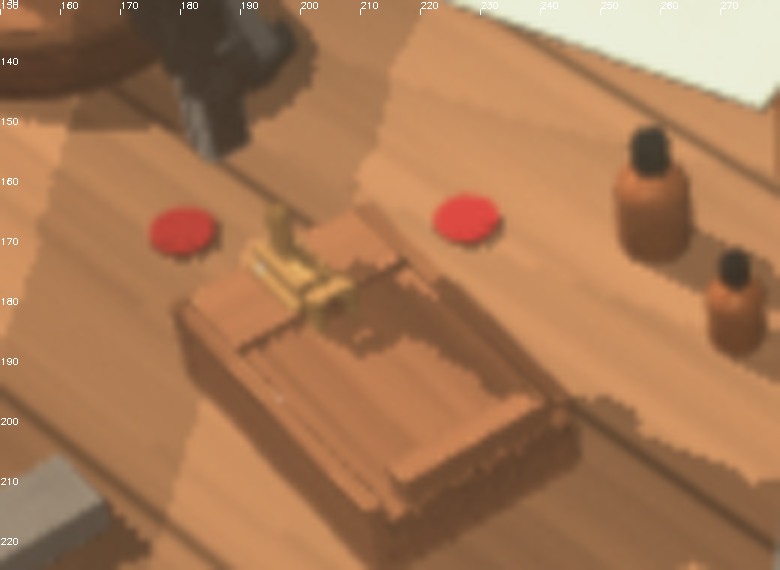

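The lid is home against the head block, the bolt is still drawn back with its knob at crop (280,230), and the fingers are beyond it. I'll descend to z ≈ 64 and approach.

>>> apply_moves --increments '[{"tx":0.0,"ty":0.0,"tz":-0.01,"rx":0.0,"ry":0.0,"rz":0.0,"claw":0.0},{"tx":0.0,"ty":0.0,"tz":-0.022,"rx":0.0,"ry":0.0,"rz":0.0,"claw":0.0},{"tx":0.0,"ty":0.0,"tz":-0.032,"rx":0.0,"ry":0.0,"rz":0.0,"claw":0.0},{"tx":0.0,"ty":0.0,"tz":-0.032,"rx":0.0,"ry":0.0,"rz":0.0,"claw":0.0},{"tx":0.0,"ty":0.0,"tz":-0.032,"rx":0.0,"ry":0.0,"rz":0.0,"claw":0.0}]'

```text
clock: 8.5
eef_pos: [531.4, 325.6, 63.2]
tool_rot: [-3.141, -0.0, 2.999]
force: [0.3, 0.3, 0.4]
width: -0.0
```

>>> apply_moves --increments '[{"tx":-0.0005,"ty":-0.004,"tz":0.0,"rx":0.0,"ry":0.0,"rz":0.0,"claw":0.0},{"tx":-0.001,"ty":-0.008,"tz":0.0,"rx":0.0,"ry":0.0,"rz":0.0,"claw":0.0},{"tx":-0.0015,"ty":-0.012,"tz":0.0,"rx":0.0,"ry":0.0,"rz":0.0,"claw":0.0},{"tx":-0.0025,"ty":-0.016,"tz":0.0,"rx":0.0,"ry":0.0,"rz":0.0,"claw":0.0},{"tx":-0.003,"ty":-0.02,"tz":0.0,"rx":0.0,"ry":0.0,"rz":0.0,"claw":0.0}]'

```text
clock: 9.0
eef_pos: [528.5, 305.4, 63.5]
tool_rot: [3.141, 0.0, 2.999]
force: [0.2, 1.7, 0.6]
width: 0.2
```

>>> apply_moves --increments '[{"tx":-0.0005,"ty":-0.003,"tz":0.0,"rx":0.0,"ry":0.0,"rz":0.0,"claw":0.0},{"tx":-0.001,"ty":-0.006,"tz":0.0,"rx":0.0,"ry":0.0,"rz":0.0,"claw":0.0},{"tx":-0.0015,"ty":-0.009,"tz":0.0,"rx":0.0,"ry":0.0,"rz":0.0,"claw":0.0},{"tx":-0.0015,"ty":-0.012,"tz":0.0,"rx":0.0,"ry":0.0,"rz":0.0,"claw":0.0},{"tx":-0.002,"ty":-0.015,"tz":0.0,"rx":0.0,"ry":0.0,"rz":0.0,"claw":0.0}]'

```text
clock: 9.5
eef_pos: [526.3, 290.7, 63.4]
tool_rot: [3.141, -0.0, 3.0]
force: [-0.2, 0.9, 0.9]
width: 0.3
```

>>> apply_moves --increments '[{"tx":-0.0005,"ty":-0.002,"tz":0.0,"rx":0.0,"ry":0.0,"rz":0.0,"claw":0.0},{"tx":-0.0005,"ty":-0.004,"tz":0.0,"rx":0.0,"ry":0.0,"rz":0.0,"claw":0.0}]'

```text
clock: 9.7
eef_pos: [526.1, 288.8, 63.6]
tool_rot: [3.138, 0.001, 3.0]
force: [-0.6, 7.7, -0.6]
width: -0.0
```

>>> apply_moves --increments '[{"tx":0.0,"ty":-0.001,"tz":0.0,"rx":0.0,"ry":0.0,"rz":0.0,"claw":0.0},{"tx":0.0,"ty":-0.002,"tz":0.0,"rx":0.0,"ry":0.0,"rz":0.0,"claw":0.0}]'

```text
clock: 9.9
eef_pos: [526.1, 288.7, 63.7]
tool_rot: [3.136, 0.001, 3.001]
force: [-0.2, 9.7, 0.5]
width: 0.0
```

>>> apply_moves --increments '[{"tx":0.0,"ty":-0.001,"tz":0.0,"rx":0.0,"ry":0.0,"rz":0.0,"claw":0.0},{"tx":0.0,"ty":-0.003,"tz":0.0,"rx":0.0,"ry":0.0,"rz":0.0,"claw":0.0},{"tx":0.0,"ty":-0.003,"tz":0.0,"rx":0.0,"ry":0.0,"rz":0.0,"claw":0.0}]'

```text
clock: 10.2
eef_pos: [526.1, 288.5, 63.9]
tool_rot: [3.132, 0.002, 3.003]
force: [-0.1, 13.3, -1.8]
width: -0.2
```

>>> apply_moves --increments '[{"tx":0.001,"ty":0.01,"tz":0.0,"rx":0.0,"ry":0.0,"rz":0.0,"claw":0.0},{"tx":0.003,"ty":0.025,"tz":0.0,"rx":0.0,"ry":0.0,"rz":0.0,"claw":0.0},{"tx":0.006,"ty":0.045,"tz":0.0,"rx":0.0,"ry":0.0,"rz":0.0,"claw":0.0},{"tx":0.006,"ty":0.045,"tz":0.03,"rx":0.0,"ry":0.0,"rz":0.0,"claw":0.0},{"tx":0.006,"ty":0.045,"tz":0.07,"rx":0.0,"ry":0.0,"rz":0.0,"claw":0.0},{"tx":0.006,"ty":0.045,"tz":0.1,"rx":0.0,"ry":0.0,"rz":0.0,"claw":0.0},{"tx":0.006,"ty":0.06,"tz":0.12,"rx":0.0,"ry":0.0,"rz":0.0,"claw":0.0},{"tx":0.006,"ty":0.06,"tz":0.12,"rx":0.0,"ry":0.0,"rz":0.0,"claw":0.0},{"tx":0.006,"ty":0.06,"tz":0.12,"rx":0.0,"ry":0.0,"rz":0.0,"claw":0.0}]'

```text
clock: 11.1
eef_pos: [531.7, 341.4, 182.8]
tool_rot: [-3.14, -0.0, 3.0]
force: [-0.3, -0.9, -0.4]
width: 0.0
```

```bash
python3 - <<'E'
from h import *
s=read_state(); print(s["eef_pos"],s["tool_rot"],s["force"],s["clock"])
a=crop("side",150,130,130,95,6,"pics/s5.png")
E
```

```text
[531.66064083 341.39779932 182.83297681] [-3.14043544e+00 -3.04487363e-04  2.99980204e+00] [-0.32862905 -0.93781189 -0.39209716] 11.1
```

View pics/s5.png

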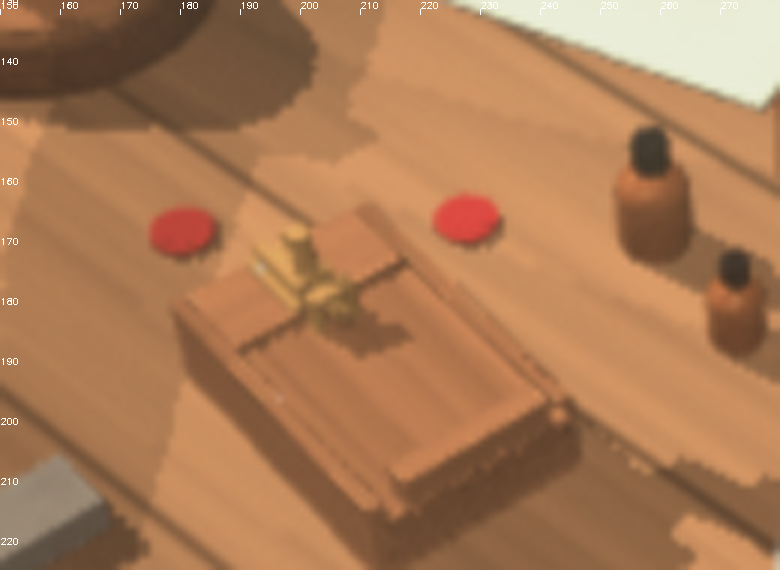

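The knob top moved from crop (277,210) to (297,232). I'll check that travel in mm, and check the whole scene against the first pictures.

```bash
python3 - <<'E'
from h import *
S=lambda x,y:(150+x/6,130+y/6)
a,b=on("side",*S(277,210),78),on("side",*S(297,232),78); print(a,b,np.linalg.norm(a-b))
t=get_image("top")[:,:,::-1]
t0=cv2.resize(cv2.imread("pics/top0.png"),(560,420),interpolation=cv2.INTER_AREA)
cv2.imwrite("pics/t5.png",np.hstack([t0[80:330,110:500],t[80:330,110:500]]))
E
```

```text
[524.87294131 283.18232318  78.        ] [521.7006481  267.06486544  78.        ] 16.426682199239934
```

View pics/t5.png

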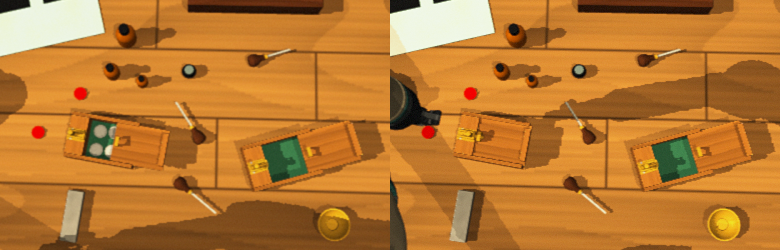

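Nothing else has moved. The rough travel reading is 16.4 mm, so I'll compare the bolt before and after more precisely.

```bash
python3 - <<'E'
from h import *
t=get_image("top")[:,:,::-1]; s=get_image("side")[:,:,::-1]
t0=cv2.imread("pics/t1.png")[100:300,30:230]   # u 170..203.3, v 191.7..225
t0=cv2.resize(t0,None,fx=1.9,fy=1.9)
big=cv2.resize(t[175:260,165:295],None,fx=6,fy=6,interpolation=cv2.INTER_CUBIC)[100:300,30:230]
t1=cv2.resize(big,None,fx=1.9,fy=1.9)
cv2.imwrite("pics/cmp.png",np.hstack([t0,t1]))
ax=np.array([.141,.99,0]);k0=on("top",165+93/6-.4,175+216/6-.4,78)
print("expected px for travel 0,17,20 in this picture (right half +380):")
for d in(0,17,20):
    for n in("top","side"):
        p=proj(n,k0-ax*d)[0]
        print(d,n,((p[0]-165+.4)*6-30)*1.9,((p[1]-175+.4)*6-100)*1.9) if n=="top" else print(d,n,"s5 crop",(p-[150,130])*6)
E
```

```text
expected px for travel 0,17,20 in this picture (right half +380):
0 top 119.69999999999995 220.4000000000002
0 side s5 crop [275.09225666 203.81459829]
17 top 209.950402240582 235.62249305311906
17 side s5 crop [297.60698311 225.53909076]
20 top 225.89095855213486 238.3111792161858
20 side s5 crop [301.61587605 229.40727742]
```

View pics/cmp.png

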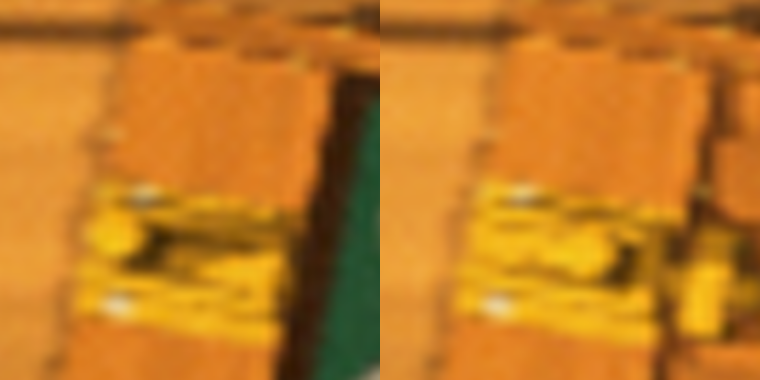

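The knob travelled about 18 mm in the top view, then stopped hard at 13 N. Lid friction is only 3 N, so jamming on the keeper would have pushed the lid open, and the lid joint looks the same in both pictures. The stop is therefore the end of the bolt's travel. The arm is clear, so I'm handing in.

```bash
python3 -c "
from cell import *
print(finish_job(), read_state()['force'])"
```

```text
the job is handed in; nothing more can be done
the job is handed in; nothing more can be done
```

The coin case's lid is home and its bolt is shot as far as it would go. I handed the job in at about 11 s with the arm clear, at z ≈ 183 mm. No verdict was reported.

- **Lid:** I pushed the batten with the fingers shut, at up to about 50 mm/s, for roughly 60 mm of travel. It stopped hard at TCP y ≈ 135 mm, where the force rose from 3 to 14 N. The pictures before and after the bolt push show it tight against the head block.
- **Bolt:** I pushed the knob until it stopped hard at 13 N. The lid did not move.
- **Rest of the scene:** In a top view taken after the work, the empty case, gravers, loupe, dish, bottles and stone look unmoved by eye. The coins are under the closed lid, so I could not check them directly.

**Disagreement:** the images put the bolt's travel at about 16.4 mm (side view) and 18 mm (top view), not a clean 20 mm. I took the hard stop as the end of its travel, with the bolt starting a millimetre or more from zero. I could not measure that start to better than a few millimetres, so whether it clears the 17 mm requirement rests mainly on the hard stop.

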